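Hang the inspection lamp on the rail and slide it over the specimen tray

TASK

Hang the battery lamp by its orange hook on the green loading section of the rail, let go of it there and let it hang still. Then slide it along the rail until it hangs centred between the tray's two yellow index marks, and leave it hanging there. Over the tray the lamp must stay down on the rail, never lifted or carried across; do not tip the lamp over and leave the jar, beaker and bottle alone.

Things in the scene. Friction and masses are not known exactly. Their poses are not given: they have to be found in the camera images.
- lamp: Loose battery lamp, 205 mm tall, 0.25-0.5 kg, upright on the bench. Origin: centre of underside, z up. Black/aluminium cylinder, diameter 60, z 0 to 80. On it, at x -25 to -17, a spine 30 wide (y) carries an orange saddle hook, a black tab on top. The rail enters sideways by the open mouth on the lamp's +x side, z 80 to 124; then lower the lamp. The mouth starts facing roughly +x.
- tab (a point): Middle of the black grip tab on top of the lamp: 16 mm (lamp x) by 30 mm (lamp y), from 158 to 205 mm above the lamp's underside; this point is at 183 mm on the lamp's axis.
- seat (a point): Point on the lamp's axis 135 mm above its underside, where the rail's axis lies once the lamp hangs properly. It is inside the orange saddle, an upside-down channel along lamp y: outside 38 (x) by 60 (y), top at z 158; inside 26 wide with a V roof; both cheeks reach down to z 124 (the +x cheek is the hook's tip). Axes as the lamp's.
- rail: Fixed round steel rail, diameter 14 mm, along its own y, axis 220 mm above the bench; posts of diameter 20, 234 mm tall, at y = -280 and 280 mm, on feet 140 (x) by 50 (y) by 12 mm. Origin: on the bench below the rail's middle; +x is away from the robot. From y 100 to 230 mm it is painted green (same diameter): the loading section.
- load (a point): Middle of the green loading section, on the rail's axis (rail y = 165 mm, 220 mm above the bench).
- tray: Fixed white specimen tray under the rail, 150 (x) by 180 (y, along the rail) by 18 mm tall, holding terracotta sherds. Origin: centre of its underside; axes parallel to the rail's. Yellow index marks stick out at the middle (y = 0) of its rims, at x = -81 and 81 mm, with yellow strips inside. The lamp is centred when its axis is at tray y = 0. It lies to the -y side of the green section.
- jar: Loose amber jar, diameter 56, 85 mm tall; origin at its underside. Leave alone.
- beaker: Loose glass beaker, diameter 64, 85 mm tall; origin at its underside. Leave alone.
- flask: Loose white bottle with blue cap, diameter 60, 110 mm tall; origin at its underside. Leave alone.
Not all that is in view belongs to the job. What is meant by the lamp is not blue, and is the smaller of those in its own colour.

How it is judged:
By the outcome, as a careful person would: the job done as asked, in the order asked, and still so for the second after the job is handed in, with the robot touching nothing.
It also fails if it takes over 64 s, if anything falls off the work surface, if the arm or the gripper's body presses on something with over 40 N, if the wrist force passes 120 N, or if a joint passes its speed limit or range.

ROBOT

A 6-joint arm with a two-finger parallel gripper is mounted at the origin on the work surface. World frame = base frame: x ahead of the robot, y to its left, z up, the work surface at z = 0. Lengths are in mm, angles in rad, forces in N, time in s.
With the tool pointing down it reaches from about 275 to 750 mm from the base axis. Payload 10.2 kg.
Tool frame: the origin (TCP) lies at the very end of the fingers, on their centre line; the grasp point (between the pads) lies 19 mm behind it; x points along the fingers, y is the direction in which the jaws open and shut, and the axes are right-handed (so a half turn about x gives the same grasp; the last joint's range is limited). The gripper opens to 85 mm and grips with 20 to 120 N. Pads are 22 mm wide; open, the fingers measure 114 mm over their backs; the gripper's body (76 mm by 85 mm) begins 54 mm behind the grasp point. The pads swing forward as they close: fully open they stand 13 mm farther back than shut.
Start: joints at [0.936, 0.313, 1.498, -0, 1.331, -0.223], TCP at [210.149, 481.112, 231.294] pointing down, gripper open.
Joint ranges: [-2.94, 2.94], [-0.97, 2.17], [0.19, 2.56], [-1.23, 4.37], [0.02, 3.11], [-2.88, 2.88]. Speed limits (rad/s): [2.39, 2.39, 3.01, 3.14, 3.14, 3.14].

INTERFACE

Orientations are given as a unit quaternion [w, x, y, z].
In Python, from rig import ctrl, viewer, order gives the robot as it stands. The module is installed in compiled form; this text tells all that it offers.
- The arm moves only by the tool carry_out, never from a script. Its argument "deltas" is a list of rows, each a list of 7 numbers: the gripper command: -1 is fully open, 1 is shut, values between are in proportion, then the shift along the tool's x, y, z in mm, then the turn, a rotation vector about the tool's x, y, z in degrees. A call has exactly 5 rows; each row is the pose to reach, as a shift and turn from the pose commanded when the call began, along the tool's axes at that moment; what a row does not reach only later rows make up. A row lasts 1/8 s, in which the tool goes at most 62.5 mm and 10.7 degrees, less where a joint would pass 70% of its speed; a pose out of reach is approached as far as the arm can. A call with a gripper value outside its range is refused whole. The fingers move at their own pace and stop on an object; "newtons" is the grip in N (left out, the last holds). Time passes only in rows, so rows that repeat a pose let the fingers close, or fill a call up. It gives the time, the measured TCP pose, the force and the opening at its end, in the units of the state.
- ctrl.sense(): the state, without advancing time (a new reading comes with each control period).
- viewer.capture(name): name is "scene" or "top"; returns the picture (480x640x3 uint8, red, green, blue); there is no depth.
- viewer.calibration(name): a dict with "fx", "fy", "cx", "cy" (pixels), "xyz" and "attitude" of the camera in the world. Camera axes: x right, y down, z forward; pixel columns grow to the right and rows downward; lengths in mm; the calibration is good to about 2 mm. A picture is of the moment at which its call begins. calibration takes no time and is no camera call.
- order.finish_job(): hands the job in, once; it reports no verdict.
The state is a dict: "time_s": time; "joints": joint angles; "dq": joint speeds; "tau": joint torques, N m; "eef_pos": TCP position; "ee_rot": TCP orientation; "force": force on the tool from outside, world axes, zero at the start; "wrist_torque": the same for the moment, N m; "grip_width": opening from 0.0 (shut) to 1.0 (fully open).
Only numpy, scipy, OpenCV 4.12 (cv2) and the standard library are available. Lean on these libraries where they do the work, as an engineer would, in place of code of your own. Each camera call takes 0.05 s, during which the arm holds its last target. There are 200 camera calls.

## Working session

There is one attempt and no reset: what is moved stays moved. The work goes in short steps, Python scripts to look and compute and a tool call to move; the robot and the scene stay as the last step left them, time stands still between calls to the robot, and variables do not carry over. Pictures are saved under pics/ and viewed, about 8 in all and at most 12, crops included, and the job is handed in when it is done.

Besides the shell and the picture viewer there is one more tool, called after "Request:" as a command line: name --pt "numbers of a row" for each row, then --argument value for the rest. carry_out: Moves the arm, as the interface text tells. Its arguments: {"type":"object","properties":{"deltas":{"type":"array"},"newtons":{"type":"number"}},"required":["deltas"]}

```bash
mkdir -p pics; python3 - <<'E'
from rig import ctrl, viewer, order
import cv2
for n in("scene","top"):
    cv2.imwrite(f"pics/{n}0.png",viewer.capture(n)[:,:,::-1]); print(viewer.calibration(n))
print(ctrl.sense())
E
```

```text
{'fx': 444.75923398226615, 'fy': 444.75923398226615, 'cx': 322.8708430134186, 'cy': 232.32102191174576, 'xyz': array([1180.3314758 , -372.77636746,  886.73427154]), 'attitude': array([-0.33137184,  0.79106668,  0.47214815, -0.20367212])}
{'fx': 457.4353458603781, 'fy': 457.4353458603781, 'cx': 318.4821041539667, 'cy': 231.4721217576094, 'xyz': array([ 398.79194545,  -25.55635726, 1235.75706781]), 'attitude': array([ 0.03367491, -0.69845589,  0.71409413, -0.03308994])}
{'time_s': 0.1, 'joints': array([ 9.35601265e-01,  3.13379438e-01,  1.49835539e+00, -7.16865943e-06,
        1.33101578e+00, -2.23409541e-01]), 'dq': array([-0.00010889, -0.00088799, -0.00169352, -0.00105702,  0.00036973,
        0.00017282]), 'tau': array([ 1.86994126e-03, -4.12904227e+01, -2.60143733e+01, -2.51873080e-04,
        3.01151282e-03, -4.83517465e-05]), 'eef_pos': array([210.00526821, 480.91455566, 230.80193715]), 'ee_rot': array([ 0.69200372,  0.14418783,  0.69234005, -0.14493438]), 'force': array([-0.26473057,  0.41117124, -0.72069747]), 'wrist_torque': array([-0.05021765,  0.01436574,  0.00364011]), 'grip_width': 1.0009448634229983}
```

View pics/scene0.png

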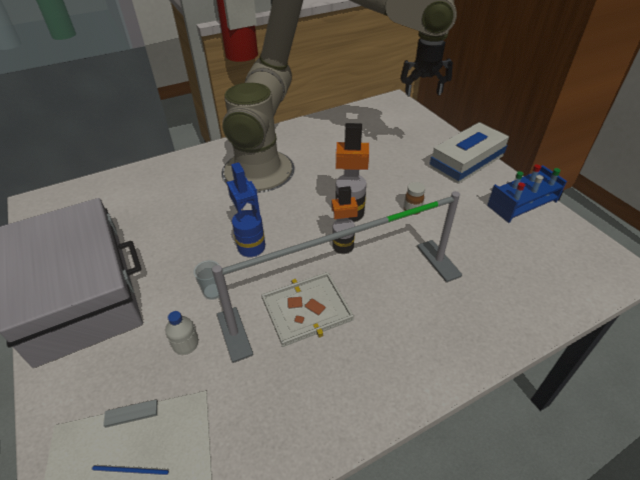

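View pics/top0.png

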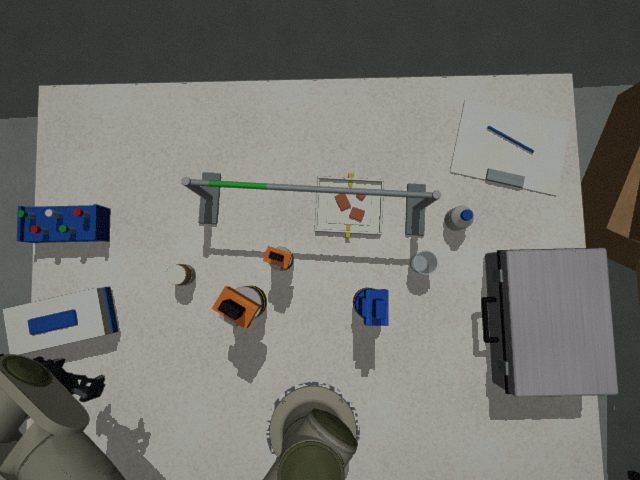

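The scene picture shows two orange lamps. The smaller one is at scene (344,215) and top (278,257); the larger orange one and the blue one are decoys. The rail runs from scene (220,270) to (452,200), green near the right post, and the tray is at scene (307,308). Next I'll enlarge crops.

```bash
python3 - <<'E'
import cv2,numpy as np
s=cv2.imread("pics/scene0.png");t=cv2.imread("pics/top0.png")
def c(im,x,y,w,h,k):return cv2.resize(im[y:y+h,x:x+w],None,fx=k,fy=k,interpolation=cv2.INTER_CUBIC)
a=c(s,310,175,80,85,5) # 400x425
b=c(t,250,235,60,50,6) # 360x300
im=np.zeros((425,760,3),np.uint8);im[:,:400]=a;im[:300,400:]=b
cv2.imwrite("pics/c1.png",im)
cv2.imwrite("pics/c2.png",np.vstack([c(s,205,190,265,180,3)]))
cv2.imwrite("pics/c3.png",c(t,178,165,265,80,3))
E
```

```text
(no output)
```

View pics/c1.png

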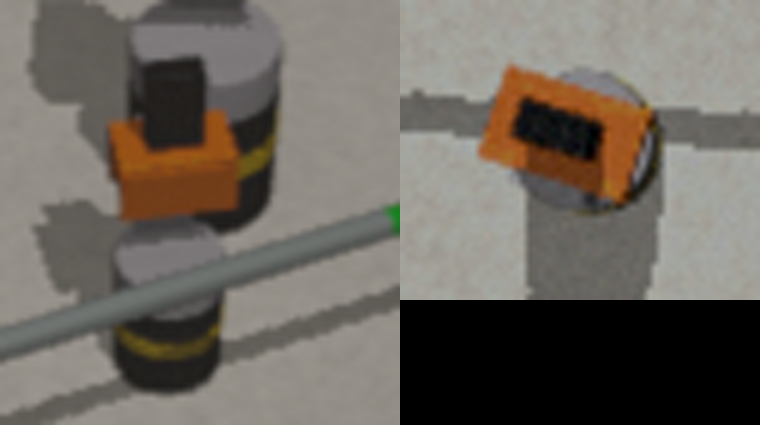

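View pics/c2.png

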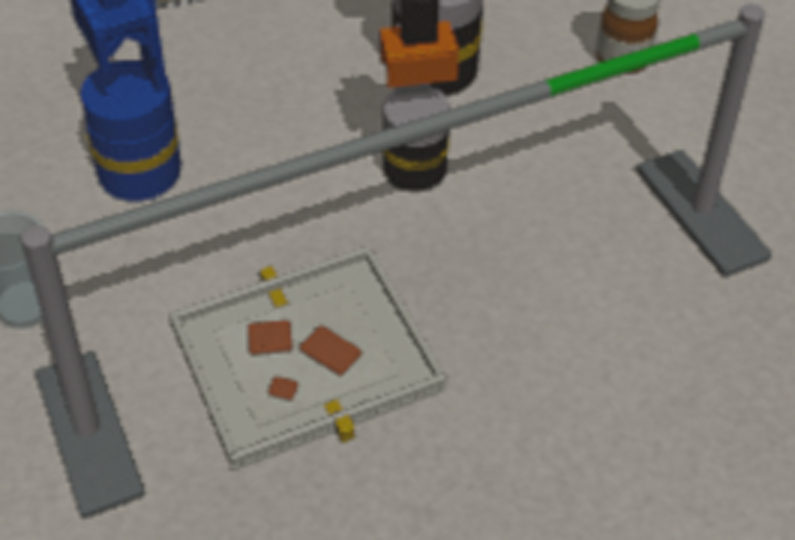

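View pics/c3.png

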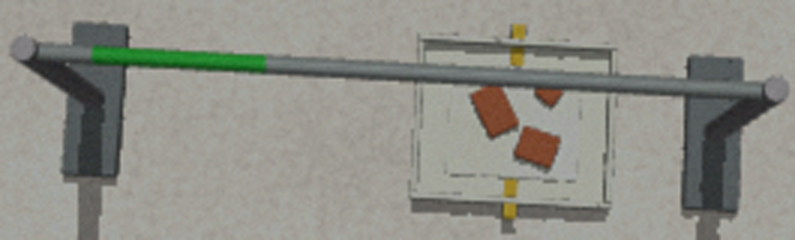

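Crop 1 shows the lamp's saddle top corners and tab. Crops 2 and 3 show the post tops, the green ends, and the tray corners and marks. I'll fit poses using both views together.

```bash
cat > h.py <<'E'
import numpy as np
from scipy.optimize import least_squares
from scipy.spatial.transform import Rotation as R
from rig import ctrl, viewer, order
C={n:viewer.calibration(n) for n in("scene","top")}
def proj(n,P):
    c=C[n];q=c["attitude"];r=R.from_quat([q[1],q[2],q[3],q[0]])
    p=r.inv().apply(np.atleast_2d(P)-c["xyz"])
    return np.c_[c["fx"]*p[:,0]/p[:,2]+c["cx"],c["fy"]*p[:,1]/p[:,2]+c["cy"]]
def pose(p,P):
    c,s=np.cos(p[3]),np.sin(p[3]);P=np.asarray(P,float)
    return np.c_[p[0]+c*P[:,0]-s*P[:,1],p[1]+s*P[:,0]+c*P[:,1],P[:,2]+p[2]]
def fit(obs,p0):  # obs: {view:(model pts, pix)}
    f=lambda p:np.concatenate([(proj(n,pose(p,m))-u).ravel() for n,(m,u) in obs.items()])
    r=least_squares(f,p0,x_scale=[10,10,10,.1]);print(np.round(r.x,3),"yaw deg",np.degrees(r.x[3]).round(2),"res",np.round(r.fun.reshape(-1,2),1).tolist());return r.x
def px(l,x0,y0,k,dx=0):
    l=np.array(l,float);l[:,0]-=dx;return (l+.5)/k-.5+[x0,y0]
E
python3 - <<'E'
from h import *
S=[[19,30,158],[19,-30,158],[-19,-30,158],[-19,30,158]]
lo=[[19,-30,124],[19,30,124]]
fit({"scene":(S+lo,px([(238,155),(120,172),(107,125),(228,112),(122,220),(238,210)],310,175,5)),
 "top":(S,px([(510,66),(655,112),(628,203),(480,157)],250,235,6,400))},[450,80,0,-.3])
rl=[[0,280,234],[0,-280,234],[0,230,220],[0,100,220]]
fit({"scene":(rl,px([(752,15),(37,240),(699,40),(551,88)],205,190,3)),"top":(rl,px([(25,48),(775,90),(92,54),(266,64)],178,165,3))},[600,50,0,0])
T=[[-75,-90,18],[-75,90,18],[75,90,18],[75,-90,18]]
fit({"scene":(T,px([(170,318),(368,255),(445,378),(232,458)],205,190,3)),"top":(T,px([(410,196+12) if 0 else (607,208),(410,196),(420,37),(617,50)],178,165,3))},[600,-50,0,0])
M=[[-81,0,18],[81,0,18]]
fit({"scene":(M,px([(267,273),(345,430)],205,190,3)),"top":(M,px([(510,212),(518,30)],178,165,3))},[600,-50,0,0])
E
```

```text
[ 4.43578e+02  7.34600e+01 -4.27500e+00 -3.27000e-01] yaw deg -18.76 res [[-0.1, 0.7], [-0.0, -0.0], [-0.1, -0.3], [-1.3, -0.3], [-0.5, 0.4], [-0.7, -0.3], [-0.4, -0.3], [-0.5, -0.4], [-0.9, -0.2], [-0.4, -0.2]]
[ 5.94185e+02 -9.21500e+00 -4.71200e+00 -7.80000e-02] yaw deg -4.48 res [[0.1, -0.9], [0.9, -1.3], [-1.5, 1.2], [-1.5, 0.8], [-1.0, -0.5], [-0.4, -0.8], [0.5, -0.1], [-0.3, -0.2]]
[ 5.84101e+02 -1.09502e+02 -1.26570e+01 -8.30000e-02] yaw deg -4.73 res [[0.0, -0.5], [0.3, -1.8], [0.1, 1.3], [-0.4, 1.3], [0.5, 1.1], [-0.4, 1.1], [-0.3, -0.5], [-0.2, -0.9]]
[ 5.85932e+02 -1.10468e+02 -8.65800e+00 -7.60000e-02] yaw deg -4.35 res [[0.4, 1.1], [-0.2, -1.3], [0.1, -0.9], [0.2, 0.6]]
```

```bash
cat >> h.py <<'E'
def st():
    s=ctrl.sense();q=s["ee_rot"];r=R.from_quat([q[1],q[2],q[3],q[0]])
    return s,r
def rel(tgt,yaw):  # tool down, tool y at world angle yaw (deg); shift/turn from the present pose in tool axes
    s,r=st();a=np.radians(yaw);x=[0,0,-1.];y=[np.cos(a),np.sin(a),0];z=np.cross(x,y)
    t=R.from_matrix(np.c_[x,y,z])
    print("t",s["time_s"],"pos",s["eef_pos"].round(1),"F",s["force"].round(1),"w",round(s["grip_width"],3),"j",s["joints"].round(2),"tool axes",r.as_matrix().round(3).tolist())
    print("shift",r.inv().apply(np.array(tgt)-s["eef_pos"]).round(1),"turn",np.degrees((r.inv()*t).as_rotvec()).round(2))
E
python3 - <<'E'
from h import *
f=lambda p:np.concatenate([proj("scene",p)[0]-[354,126],proj("top",p)[0]-[232,308]])
r=least_squares(f,[350,150,250]);print(r.x,r.fun)
# big saddle corners at ~z190 from top view
for u in [(232,285),(259,305),(243,327),(213,308)]:
    g=lambda p:proj("top",[p[0],p[1],200])[0]-u
    print(least_squares(g,[350,150]).x.round())
for y in(-18.8,161.2): rel([443.6,73.5,300],y)
E
```

```text
[336.66876094 156.22233739 293.82882522] [-1.64634718  0.19509754 -1.19385772 -0.59695097]
[380. 171.]
[334. 111.]
[287. 147.]
[330. 214.]
t 0.1 pos [210.  480.9 230.8] F [-0.3  0.4 -0.7] w 1.001 j [ 0.94  0.31  1.5  -0.    1.33 -0.22] tool axes [[-0.001, 0.4, 0.916], [-0.001, 0.916, -0.4], [-1.0, -0.001, -0.0]]
shift [ -69.  -279.9  377.1] turn [8.521e+01 4.000e-02 6.000e-02]
t 0.1 pos [210.  480.9 230.8] F [-0.3  0.4 -0.7] w 1.001 j [ 0.94  0.31  1.5  -0.    1.33 -0.22] tool axes [[-0.001, 0.4, 0.916], [-0.001, 0.916, -0.4], [-1.0, -0.001, -0.0]]
shift [ -69.  -279.9  377.1] turn [-9.479e+01 -6.000e-02  4.000e-02]
```

The lamp is at (443.6, 73.5) with yaw -18.8°. The rail yaw is -4.5°, with the load point near (607, 155). The fitted heights agree with the text to about 5 mm. I'll move above the lamp, passing high over the larger lamp.

Request:
carry_out --pt "0 -40 -15 20 8.5 0 0" --pt "0 -80 -45 60 17 0 0" --pt "0 -115 -80 110 25.5 0 0" --pt "0 -120 -115 155 34 0 0" --pt "0 -120 -150 200 42.5 0 0" --newtons 40

```text
time_s: 0.72
eef_pos: [334.0, 261.9, 351.9]
ee_rot: [0.592, 0.387, 0.592, -0.387]
force: [1.2, 0.2, -0.4]
grip_width: 0.501
```

```bash
python3 -c "
from h import *
rel([443.6,73.5,290],-18.8)"
```

```text
t 0.725 pos [334.  261.9 351.9] F [ 1.2  0.2 -0.4] w 0.501 j [ 0.39  0.02  1.53 -0.    1.58 -0.03] tool axes [[0.001, 0.916, 0.401], [0.0, 0.401, -0.916], [-1.0, 0.001, 0.0]]
shift [ 61.9  24.7 216.6] turn [ 4.245e+01 -2.000e-02 -7.000e-02]
```

Request:
carry_out --pt "0 0 5 45 8.5 0 0" --pt "0 0 10 90 17 0 0" --pt "0 0 15 135 25.5 0 0" --pt "0 10 20 180 34 0 0" --pt "0 40 24.7 216.6 42.4 0 0"

```text
time_s: 1.35
eef_pos: [444.8, 74.0, 311.4]
ee_rot: [0.412, 0.576, 0.411, -0.574]
force: [0.3, 0.4, -0.9]
grip_width: 0.502
```

```bash
python3 -c "
from h import *
import cv2
rel([443.6,73.5,166],-18.8)
a=viewer.capture('scene')[60:260,260:440,::-1];b=viewer.capture('top')[200:320,210:350,::-1]
im=np.zeros((600,800,3),np.uint8);im[:500,:450]=cv2.resize(a,(450,500));im[:300,450:]=cv2.resize(b,(350,300))
cv2.imwrite('pics/v1.png',im)
print(proj('scene',ctrl.sense()['eef_pos']),proj('top',ctrl.sense()['eef_pos']))"
```

```text
t 1.35 pos [444.8  74.  311.4] F [ 0.3  0.4 -0.9] w 0.502 j [-0.1   0.1   1.56 -0.    1.49  0.23] tool axes [[0.002, 0.947, -0.323], [-0.0, -0.323, -0.947], [-1.0, 0.002, -0.001]]
shift [145.4  -1.3   0.9] turn [-0.02 -0.03 -0.13]
[[345.45432362 151.49048187]] [[270.14330813 253.5734995 ]]
```

View pics/v1.png

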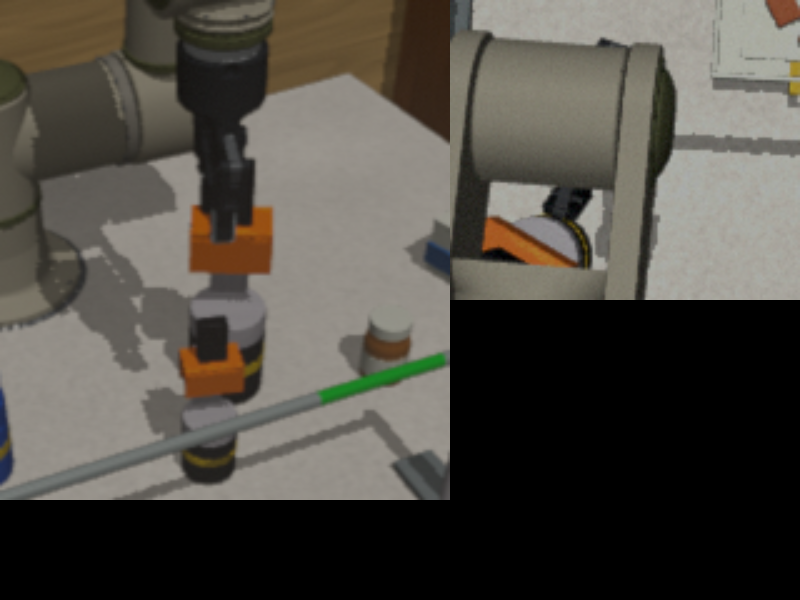

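The fingers stand right above the tab. The front finger tip is at scene (349,156), close to the predicted TCP pixel (345,151). I'll descend.

Request:
carry_out --pt "0 40 0 0 0 0 0" --pt "0 80 -1 1 0 0 0" --pt "0 115 -1 1 0 0 0" --pt "0 135 -1 1 0 0 0" --pt "0 144 -1 1 0 0 0"

```text
time_s: 2.08
eef_pos: [442.1, 75.4, 166.8]
ee_rot: [-0.413, -0.573, -0.414, 0.574]
force: [0.3, 0.7, -0.4]
grip_width: 0.496
```

Request:
carry_out --pt "0.3 0 0 0 0 0 0" --pt "0.5 0 0 0 0 0 0" --pt "0.7 0 0 0 0 0 0" --pt "0.9 0 0 0 0 0 0" --pt "1 0 0 0 0 0 0" --newtons 40

```text
time_s: 2.7
eef_pos: [443.0, 74.9, 168.0]
ee_rot: [0.414, 0.574, 0.413, -0.573]
force: [0.8, -0.3, 5.7]
grip_width: 0.177
```

Request:
carry_out --pt "1 0 0 0 0 0 0" --pt "1 0 0 0 0 0 0" --pt "1 0 0 0 0 0 0" --pt "1 -5 0 0 0 0 0" --pt "1 -10 0 0 0 0 0" --newtons 60

```text
time_s: 3.32
eef_pos: [442.0, 75.0, 177.1]
ee_rot: [-0.413, -0.573, -0.414, 0.574]
force: [0.0, -0.4, -4.1]
grip_width: 0.182
```

The grip width is 15.5 mm and the load is about 0.4 kg, so the lamp is held. Next I'll lift and turn it to the rail's yaw.

Request:
carry_out --pt "1 -25 0 0 -2 0 0" --pt "1 -50 0 0 -5 0 0" --pt "1 -75 0 0 -8 0 0" --pt "1 -98 0 0 -11 0 0" --pt "1 -108 0 0 -14.3 0 0"

```text
time_s: 3.95
eef_pos: [442.5, 75.0, 286.3]
ee_rot: [0.482, 0.518, 0.482, -0.517]
force: [-0.4, 0.2, -4.8]
grip_width: 0.182
```

```bash
python3 -c "
from h import *
rel([552,159,286],-4.5)"
```

```text
t 3.95 pos [442.5  75.  286.3] F [-0.4  0.2 -4.8] w 0.182 j [-0.09  0.1   1.61 -0.    1.42 -0.02] tool axes [[0.001, 0.997, -0.071], [-0.0, -0.071, -0.997], [-1.0, 0.001, 0.0]]
shift [  0.4 103.3 -91.6] turn [ 0.42  0.   -0.05]
```

Request:
carry_out --pt "1 0 15 -15 0.4 0 0" --pt "1 0 40 -38 0.4 0 0" --pt "1 0 68 -62 0.4 0 0" --pt "1 0 92 -82 0.4 0 0" --pt "1 0 103 -92 0.4 0 0"

```text
time_s: 4.58
eef_pos: [552.5, 160.0, 284.3]
ee_rot: [-0.479, -0.519, -0.48, 0.52]
force: [-0.1, -0.3, -3.7]
grip_width: 0.176
```

```bash
python3 -c "
from h import *
import cv2
rel([607,155,286],-4.5)
a=viewer.capture('scene')[100:280,340:480,::-1];b=viewer.capture('top')[150:270,180:340,::-1]
im=np.zeros((540,800,3),np.uint8);im[:540,:420]=cv2.resize(a,(420,540),interpolation=2);im[:285,420:]=cv2.resize(b,(380,285),interpolation=2)
cv2.imwrite('pics/v2.png',im)"
```

```text
t 4.575 pos [552.5 160.  284.3] F [-0.1 -0.3 -3.7] w 0.176 j [0.08 0.4  1.24 0.   1.5  0.16] tool axes [[-0.002, 0.997, -0.079], [-0.0, -0.079, -0.997], [-1.0, -0.002, 0.0]]
shift [-1.8 54.7  0.7] turn [-0.05  0.01  0.11]
```

View pics/v2.png

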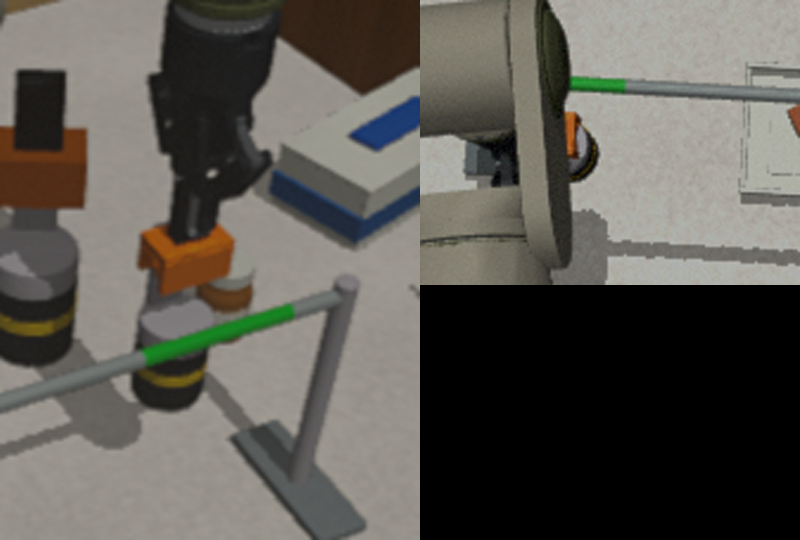

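The lamp is upright and held in front of the green section, at crop (185,330), with the mouth facing the rail. I'll move forward so the rail enters the mouth.

Request:
carry_out --pt "1 -1.5 8 0 0 0 0" --pt "1 -1.5 20 0 0 0 0" --pt "1 -1.5 34 0 0 0 0" --pt "1 -1.5 47 0 0 0 0" --pt "1 -1.5 54 0 0 0 0"

```text
time_s: 5.3
eef_pos: [606.1, 154.2, 286.8]
ee_rot: [-0.479, -0.52, -0.479, 0.52]
force: [-0.5, -1.3, -4.1]
grip_width: 0.179
```

```bash
python3 -c "
from h import *
import cv2
rel([607,155,253],-4.5)
a=viewer.capture('scene')[130:270,370:490,::-1]
cv2.imwrite('pics/v3.png',cv2.resize(a,(480,560),interpolation=2))"
```

```text
t 5.3 pos [606.1 154.2 286.8] F [-0.5 -1.3 -4.1] w 0.179 j [ 0.06  0.52  1.06 -0.    1.57  0.14] tool axes [[-0.0, 0.997, -0.081], [-0.0, -0.081, -0.997], [-1.0, -0.0, 0.0]]
shift [33.8  0.8 -0.9] turn [-0.14  0.01  0.01]
```

View pics/v3.png

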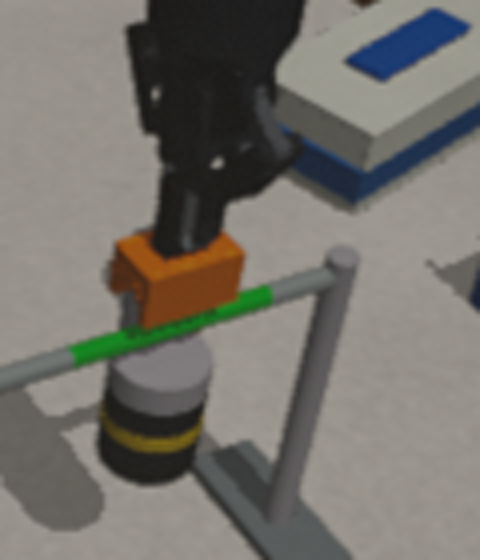

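The rail is inside the mouth with the orange cheek in front of it, and no contact force shows. I'll lower the lamp.

Request:
carry_out --pt "1 6 0 0 0 0 0" --pt "1 13 0.5 0 0 0 0" --pt "1 20 0.8 0 0 0 0" --pt "1 25 0.8 0 0 0 0" --pt "1 28 0.8 0 0 0 0"

```text
time_s: 5.98
eef_pos: [606.4, 154.8, 258.5]
ee_rot: [-0.479, -0.52, -0.48, 0.52]
force: [0.4, -0.0, -4.8]
grip_width: 0.181
```

Request:
carry_out --pt "1 1 0 0 0 0 0" --pt "1 2 0 0 0 0 0" --pt "1 3 0 0 0 0 0" --pt "1 4 0 0 0 0 0" --pt "1 5 0 0 0 0 0"

```text
time_s: 6.6
eef_pos: [606.6, 154.8, 253.8]
ee_rot: [0.48, 0.52, 0.479, -0.52]
force: [0.7, 0.5, -2.0]
grip_width: 0.181
```

Request:
carry_out --pt "1 0.5 0 0 0 0 0" --pt "1 1 0 0 0 0 0" --pt "1 1 0 0 0 0 0" --pt "1 1 0 0 0 0 0" --pt "1 1 0 0 0 0 0"

```text
time_s: 7.22
eef_pos: [606.9, 154.8, 253.4]
ee_rot: [0.48, 0.52, 0.479, -0.519]
force: [2.5, 0.6, 3.1]
grip_width: 0.181
```

The lamp is seated: the force went from -4.5 to +3 N at z 253, as expected. I'll release it gently.

Request:
carry_out --pt "0.6 -0.5 0 0 0 0 0" --pt "0.5 -0.5 0 0 0 0 0" --pt "0.4 -0.5 0 0 0 0 0" --pt "0.2 -0.5 0 0 0 0 0" --pt "0 -0.5 0 0 0 0 0"

```text
time_s: 7.85
eef_pos: [606.5, 154.8, 253.3]
ee_rot: [-0.48, -0.52, -0.48, 0.52]
force: [-0.4, 0.8, 0.4]
grip_width: 0.501
```

Request:
carry_out --pt "0 -15 0 0 0 0 0" --pt "0 -35 0 0 0 0 0" --pt "0 -55 0 0 0 0 0" --pt "0 -65 0 0 0 0 0" --pt "0 -65 0 0 0 0 0"

```text
time_s: 8.48
eef_pos: [606.7, 154.8, 319.0]
ee_rot: [0.48, 0.52, 0.479, -0.519]
force: [0.7, 0.6, -0.3]
grip_width: 0.501
```

Request:
carry_out --pt "0 0 0 0 0 0 0" --pt "0 0 0 0 0 0 0" --pt "0 0 0 0 0 0 0" --pt "0 0 0 0 0 0 0" --pt "0 0 0 0 0 0 0"

```text
time_s: 9.1
eef_pos: [606.6, 154.8, 318.3]
ee_rot: [-0.48, -0.52, -0.48, 0.52]
force: [0.8, -0.2, -0.3]
grip_width: 0.497
```

```bash
python3 -c "
from h import *
import cv2
I=viewer.capture('scene')
a=I[130:270,370:490,::-1]
cv2.imwrite('pics/v4.png',cv2.resize(a,(480,560),interpolation=2))
import time
p=I
"
cat >> h.py <<'E'
import cv2
def wait_still(n=2): pass
E
```

```text
(no output)
```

View pics/v4.png

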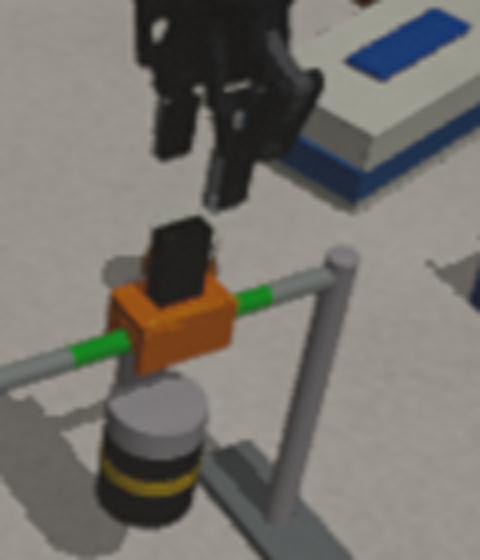

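The lamp hangs freely on the green section, with the saddle over the rail at crop (175,320) and the gripper clear. I'll check that it is still, then turn the jaws to lie along the rail. They will loosely cage the tab and push it along without any chance of lifting.

```bash
cat > still.py <<'E'
from h import *
def shot(): return viewer.capture('scene')[130:320,300:470].astype(int)
p=shot()
for i in range(4):
    for _ in range(2): viewer.capture('scene')
    q=shot();print(ctrl.sense()["time_s"],(abs(q-p).max(2)>25).sum());p=q
E
python3 still.py
```

```text
9.35 0
9.5 0
9.65 0
9.8 0
```

Request:
carry_out --pt "0 0 0 0 -9 0 0" --pt "0 0 0 0 -18 0 0" --pt "0 0 0 0 -27 0 0" --pt "0 0 0 0 -36 0 0" --pt "0 0 0 0 -45 0 0"

```text
time_s: 10.42
eef_pos: [606.6, 154.8, 318.3]
ee_rot: [0.643, 0.295, 0.643, -0.295]
force: [0.1, -0.4, 0.3]
grip_width: 0.503
```

Request:
carry_out --pt "-0.2 0 0 0 -9 0 0" --pt "-0.4 0 0 0 -18 0 0" --pt "-0.4 0 0 0 -27 0 0" --pt "-0.4 0 0 0 -36 0 0" --pt "-0.4 0 0 0 -45 0 0"

```text
time_s: 11.05
eef_pos: [606.6, 154.8, 318.3]
ee_rot: [0.707, 0.027, 0.707, -0.027]
force: [-0.3, 0.1, -0.2]
grip_width: 0.699
```

```bash
python3 still.py; python3 -c "
from h import *
rel([606.7,154.8,250],85.5)"
```

```text
11.25 11
11.4 0
11.55 3
11.7 0
t 11.7 pos [606.6 154.8 318.3] F [-0.3  0.  -0.7] w 0.698 j [ 0.06  0.51  0.98 -0.    1.64 -1.43] tool axes [[-0.0, 0.08, 0.997], [-0.0, 0.997, -0.08], [-1.0, -0.0, -0.0]]
shift [68.3  0.1  0.1] turn [-0.12 -0.    0.  ]
```

The lamp hangs still. I'll lower the cage.

Request:
carry_out --pt "-0.4 15 0 0 0 0 0" --pt "-0.4 35 0 0 0 0 0" --pt "-0.4 52 0 0 0 0 0" --pt "-0.4 63 0 0 0 0 0" --pt "-0.4 68 0 0 0 0 0"

```text
time_s: 12.32
eef_pos: [606.4, 154.8, 249.4]
ee_rot: [0.706, 0.028, 0.707, -0.028]
force: [0.3, -0.0, -0.6]
grip_width: 0.7
```

Request:
carry_out --pt "-0.2 0 0 0 0 0 0" --pt "0 0 0 0 0 0 0" --pt "0.1 0 0 0 0 0 0" --pt "0.2 0 0 0 0 0 0" --pt "0.2 0 0 0 0 0 0" --newtons 20

```text
time_s: 12.95
eef_pos: [606.6, 154.8, 250.4]
ee_rot: [0.707, 0.028, 0.706, -0.028]
force: [-1.1, 0.2, -0.5]
grip_width: 0.402
```

```bash
python3 -c "
from h import *
# rail frame: tray mark midpoint along rail
rel([606.7,154.8,250],85.5)
d=np.array([.0785,.997]);
for t in([584.1,-109.5],[585.9,-110.5]): print('along from tcp',(np.array(t)-[606.7,154.8])@d)
"
```

```text
t 12.95 pos [606.6 154.8 250.4] F [-1.1  0.2 -0.5] w 0.402 j [ 0.06  0.53  1.13  0.    1.48 -1.43] tool axes [[0.0, 0.08, 0.997], [0.0, 0.997, -0.08], [-1.0, 0.0, 0.0]]
shift [0.4 0.  0.1] turn [-0.09  0.01 -0.  ]
along from tcp -265.2812
along from tcp -266.1369
```

Request:
carry_out --pt "0.2 0 -2 0 0 0 0" --pt "0.2 0 -5 0 0 0 0" --pt "0.2 0 -10 0 0 0 0" --pt "0.2 0 -15 0 0 0 0" --pt "0.2 0 -20 0 0 0 0"

```text
time_s: 13.58
eef_pos: [604.9, 134.6, 250.4]
ee_rot: [0.707, 0.028, 0.706, -0.028]
force: [0.2, 4.2, 0.9]
grip_width: 0.397
```

Request:
carry_out --pt "0.2 0 -6 0 0 0 0" --pt "0.2 0 -13 0 0 0 0" --pt "0.2 0 -20 0 0 0 0" --pt "0.2 0 -27 0 0 0 0" --pt "0.2 0 -34 0 0 0 0"

```text
time_s: 14.2
eef_pos: [602.2, 100.5, 250.4]
ee_rot: [0.707, 0.028, 0.706, -0.028]
force: [1.1, 4.9, 1.5]
grip_width: 0.398
```

```bash
python3 -c "
from h import *
a=viewer.capture('scene')[120:290,330:470,::-1]
cv2.imwrite('pics/v5.png',cv2.resize(a,(490,595),interpolation=2))
rel([606.7,154.8,250],85.5)"
```

```text
t 14.25 pos [602.2  99.6 250.3] F [0.4 0.6 0.3] w 0.399 j [-0.03  0.49  1.19 -0.    1.46 -1.52] tool axes [[-0.0, 0.081, 0.997], [-0.001, 0.997, -0.081], [-1.0, -0.001, -0.0]]
shift [ 0.2 55.4  0. ] turn [-0.14 -0.01  0.04]
```

View pics/v5.png

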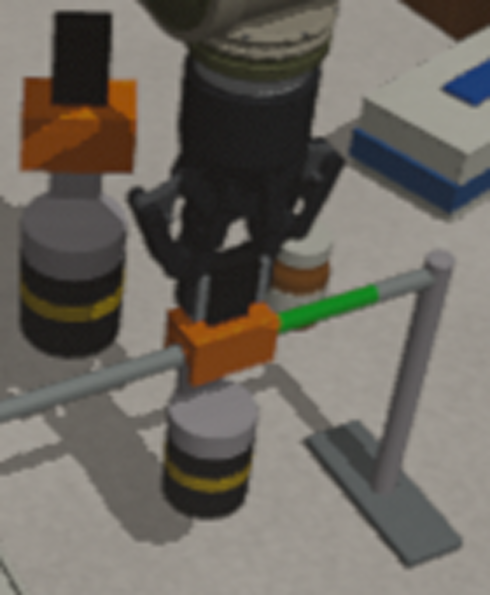

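The cage pushes the lamp along the rail. The saddle is fully down at crop (225,345) and the lamp is upright, with about 4.5 N of friction. I'll continue.

Request:
carry_out --pt "0.2 0 -6 0 0 0 0" --pt "0.2 0 -15 0 0 0 0" --pt "0.2 0 -25 0 0 0 0" --pt "0.2 0 -35 0 0 0 0" --pt "0.2 0 -45 0 0 0 0"

```text
time_s: 14.88
eef_pos: [598.6, 55.3, 250.3]
ee_rot: [0.707, 0.028, 0.707, -0.028]
force: [0.5, 3.9, 1.1]
grip_width: 0.402
```

Request:
carry_out --pt "0.2 0 -10 0 0 0 0" --pt "0.2 0 -20 0 0 0 0" --pt "0.2 0 -30 0 0 0 0" --pt "0.2 0 -40 0 0 0 0" --pt "0.2 0 -50 0 0 0 0"

```text
time_s: 15.5
eef_pos: [594.6, 5.6, 250.3]
ee_rot: [0.707, 0.028, 0.707, -0.028]
force: [1.0, 2.9, 1.0]
grip_width: 0.399
```

Request:
carry_out --pt "0.2 0 -10 0 0 0 0" --pt "0.2 0 -20 0 0 0 0" --pt "0.2 0 -30 0 0 0 0" --pt "0.2 0 -40 0 0 0 0" --pt "0.2 0 -50 0 0 0 0"

```text
time_s: 16.12
eef_pos: [590.6, -44.2, 250.3]
ee_rot: [0.707, 0.028, 0.707, -0.028]
force: [1.9, 4.2, 0.8]
grip_width: 0.4
```

```bash
python3 -c "
from h import *
rel([585,-110,250],85.5)"
```

```text
t 16.125 pos [590.6 -44.2 250.3] F [1.9 4.2 0.8] w 0.4 j [-0.27  0.45  1.25  0.    1.44 -1.76] tool axes [[-0.0, 0.08, 0.997], [0.0, 0.997, -0.08], [-1.0, 0.0, -0.0]]
shift [  0.3 -66.   -0.3] turn [-0.1 -0.  -0. ]
```

Request:
carry_out --pt "0.2 0 -9 0 0 0 0" --pt "0.2 0 -18 0 0 0 0" --pt "0.2 0 -27 0 0 0 0" --pt "0.2 0 -35 0 0 0 0" --pt "0.2 0 -42 0 0 0 0"

```text
time_s: 16.75
eef_pos: [587.2, -85.9, 250.3]
ee_rot: [0.707, 0.028, 0.707, -0.028]
force: [1.2, 4.3, 0.5]
grip_width: 0.397
```

Request:
carry_out --pt "0.2 0 -6 0 0 0 0" --pt "0.2 0 -11 0 0 0 0" --pt "0.2 0 -15 0 0 0 0" --pt "0.2 0 -18 0 0 0 0" --pt "0.2 0 -20 0 0 0 0"

```text
time_s: 17.38
eef_pos: [585.6, -105.5, 250.3]
ee_rot: [0.707, 0.028, 0.707, -0.028]
force: [0.8, 4.2, 0.2]
grip_width: 0.401
```

Request:
carry_out --pt "0.2 0 2 0 0 0 0" --pt "0.2 0 2 0 0 0 0" --pt "0.1 0 2 0 0 0 0" --pt "0 0 2 0 0 0 0" --pt "0 0 2 0 0 0 0"

```text
time_s: 18.0
eef_pos: [585.8, -103.4, 250.3]
ee_rot: [0.707, 0.028, 0.707, -0.028]
force: [1.1, 1.0, -0.0]
grip_width: 0.5
```

```bash
python3 -c "
from h import *
rel([585,-110,250],85.5)
a=viewer.capture('scene')[190:360,240:370,::-1];b=viewer.capture('top')[160:260,300:400,::-1]
im=np.zeros((595,800,3),np.uint8);im[:,:455]=cv2.resize(a,(455,595),interpolation=2);im[:345,455:]=cv2.resize(b,(345,345),interpolation=2)
cv2.imwrite('pics/v6.png',im)"
```

```text
t 18.0 pos [ 585.8 -103.4  250.3] F [ 1.1  1.  -0. ] w 0.5 j [-0.37  0.46  1.24 -0.    1.44 -1.86] tool axes [[-0.0, 0.08, 0.997], [-0.0, 0.997, -0.08], [-1.0, -0.0, -0.0]]
shift [ 0.3 -6.6 -0.3] turn [-0.1  -0.    0.01]
```

View pics/v6.png

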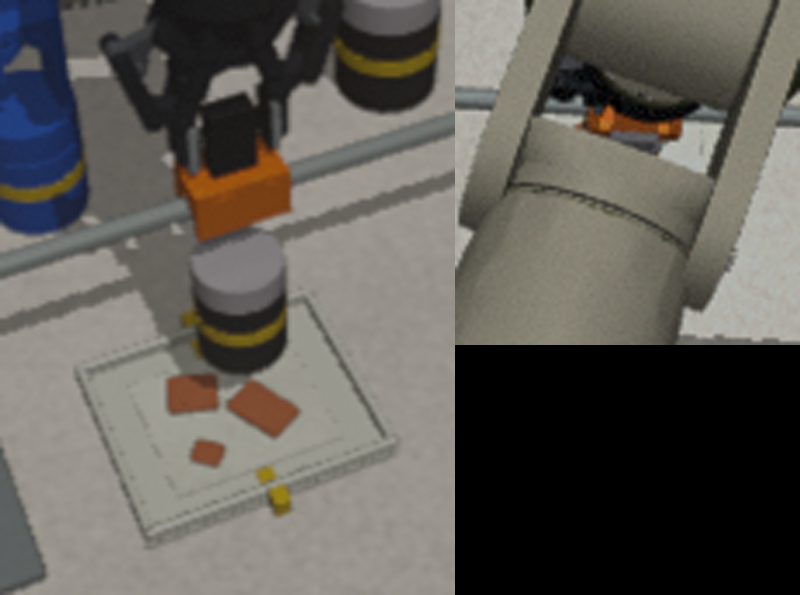

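The lamp hangs over the tray, upright and slightly to the +y side of the mark line. The marks are at crop (188,318) and (278,500), and the lamp's axis is near (240,350). I'll nudge it about 5.5 mm more, release, and move the arm aside for a precise check.

Request:
carry_out --pt "0.2 0 0 0 0 0 0" --pt "0.2 0 0 0 0 0 0" --pt "0.2 0 -3 0 0 0 0" --pt "0.2 0 -6 0 0 0 0" --pt "0.2 0 -7.7 0 0 0 0"

```text
time_s: 18.73
eef_pos: [585.3, -110.8, 250.4]
ee_rot: [0.707, 0.029, 0.706, -0.028]
force: [-0.1, 4.7, 1.2]
grip_width: 0.4
```

Request:
carry_out --pt "0.2 0 2 0 0 0 0" --pt "0 0 2 0 0 0 0" --pt "-0.2 0 2 0 0 0 0" --pt "-0.4 0 2 0 0 0 0" --pt "-0.4 0 2 0 0 0 0"

```text
time_s: 19.35
eef_pos: [585.3, -109.1, 250.2]
ee_rot: [0.706, 0.028, 0.707, -0.028]
force: [1.2, 0.3, 0.2]
grip_width: 0.703
```

Request:
carry_out --pt "-0.4 -15 0 0 0 0 0" --pt "-0.4 -40 0 0 0 0 0" --pt "-0.4 -65 0 0 0 0 0" --pt "-0.4 -90 0 0 0 0 0" --pt "-0.4 -110 0 0 0 0 0"

```text
time_s: 19.98
eef_pos: [585.3, -109.0, 362.6]
ee_rot: [0.707, 0.028, 0.706, -0.029]
force: [-0.4, -0.5, 0.6]
grip_width: 0.7
```

Request:
carry_out --pt "-0.4 0 50 0 0 0 0" --pt "-0.4 0 100 -10 0 0 0" --pt "-0.4 0 150 -20 0 0 0" --pt "-0.4 0 200 -30 0 0 0" --pt "-0.4 0 250 -40 0 0 0"

```text
time_s: 20.6
eef_pos: [565.1, 144.9, 361.6]
ee_rot: [0.707, 0.028, 0.706, -0.028]
force: [0.5, 0.3, -0.7]
grip_width: 0.699
```

```bash
python3 -c "
from h import *
s=viewer.capture('scene')[:,:,::-1];t=viewer.capture('top')[:,:,::-1]
cv2.imwrite('pics/s7.png',s);cv2.imwrite('pics/t7.png',t)
a=s[200:350,240:360];b=t[160:260,300:400]
im=np.zeros((600,800,3),np.uint8);im[:500,:400]=cv2.resize(a,(400,500),interpolation=2);im[:400,400:]=cv2.resize(b,(400,400),interpolation=2)
cv2.imwrite('pics/v7.png',im)"; python3 still.py
```

```text
20.9 333
21.05 37
21.2 1
21.35 4
```

View pics/v7.png

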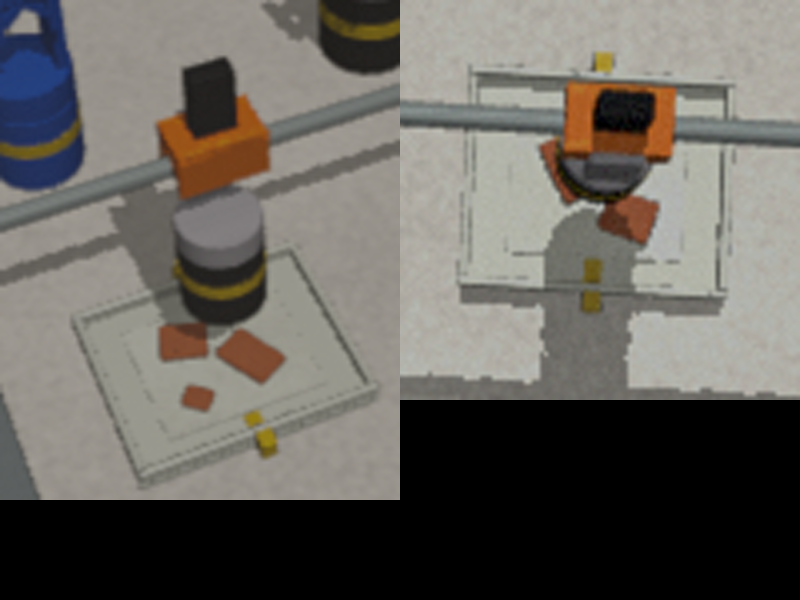

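The lamp hangs upright on the rail over the tray. In the top view the saddle corners are at (568,84)-(672,160) and the marks at (603,62) and (592,301). I'll run a joint fit with small camera corrections to get the along-rail offset.

```bash
cat > ba.py <<'E'
from h import *
def pr(n,P,d):
    c=C[n];q=c["attitude"];r=R.from_quat([q[1],q[2],q[3],q[0]])*R.from_rotvec(d[3:]/100)
    p=r.inv().apply(P-c["xyz"]-d[:3]);return np.c_[c["fx"]*p[:,0]/p[:,2]+c["cx"],c["fy"]*p[:,1]/p[:,2]+c["cy"]]
RL=[[0,280,234],[0,-280,234],[0,230,220],[0,100,220]];T=[[-75,-90,18],[-75,90,18],[75,90,18],[75,-90,18]];M=[[-81,0,16],[81,0,16]]
S=[[19,30,158],[19,-30,158],[-19,-30,158],[-19,30,158],[19,-30,124],[19,30,124]]
F=[[-70,-305,12],[70,-305,12],[-70,255,12],[70,305,12]]
o={("s","r"):(RL,px([(752,15),(37,240),(699,40),(551,88)],205,190,3)),("t","r"):(RL,px([(25,48),(775,90),(92,54),(266,64)],178,165,3)),
("s","t"):(T,px([(170,318),(368,255),(445,378),(232,458)],205,190,3)),("t","t"):(T,px([(607,208),(410,196),(420,37),(617,50)],178,165,3)),
("s","m"):(M,px([(267,273),(345,430)],205,190,3)),("t","m"):(M,px([(510,212),(518,30)],178,165,3)),
("t","m2"):(M,px([(592,301),(603,62)],300,160,4,400)),("s","m2"):(M[1:],px([(266,441)],240,200,10/3)),
("s","l"):(S,px([(268,130),(178,155),(159,124),(250,100),(180,197),(270,172)],240,200,10/3)),
("t","l"):(S[:4],px([(568,84),(676,88),(672,160),(564,152)],300,160,4,400))}
def f(p,out=0):
    xr,yr,a,tx,ty,s=p[:6];dc={"s":p[6:12],"t":p[12:18]};res=[]
    r=[xr,yr,0,a];lp=[xr-np.sin(a)*s,yr+np.cos(a)*s,85,a];tp=[xr+np.cos(a)*tx-np.sin(a)*ty,yr+np.sin(a)*tx+np.cos(a)*ty,0,a]
    for (v,k),(m,u) in o.items():
        e=pr({"s":"scene","t":"top"}[v],pose({"r":r,"l":lp}.get(k,tp),m),dc[v])-u
        if out:print(v,k,e.round(1).tolist())
        res.append(e.ravel()/.6)
    if out: print("rail",np.round(r,3),"lamp",np.round(lp,2),"tray",np.round(tp,2),"cams",p[6:].round(2))
    sg=np.array([2,2,2,.5,.5,.5]*2)
    return np.concatenate(res+[p[6:]/sg])
q=least_squares(f,np.r_[594,-9,-.078,-5,-101,-101,np.zeros(12)],x_scale=np.r_[5,5,.05,5,5,5,np.ones(12)]);f(q.x,1)
cov=np.linalg.inv(q.jac.T@q.jac);print("lamp-tray along rail",q.x[5]-q.x[4],"+-",np.sqrt(cov[5,5]+cov[4,4]-2*cov[4,5]),"cost",q.cost)
E
python3 ba.py
```

```text
s r [[0.7, -1.1], [0.2, -1.5], [-1.0, 1.0], [-1.3, 0.7]]
t r [[-1.1, -0.2], [-0.0, 0.6], [0.4, 0.3], [-0.2, 0.4]]
s t [[-0.5, -1.0], [0.5, -2.7], [0.8, 0.6], [-0.5, 1.1]]
t t [[1.2, 0.7], [-0.2, 0.7], [-0.2, -1.3], [0.4, -1.7]]
s m [[0.6, 1.2], [-0.1, -0.9]]
t m [[-0.2, -0.4], [0.3, 1.0]]
t m2 [[-0.1, 0.1], [0.3, 0.6]]
s m2 [[0.2, 0.1]]
s l [[0.7, 1.1], [0.2, 2.2], [-0.6, -0.6], [-1.1, -1.6], [0.6, 1.1], [0.3, -0.0]]
t l [[-0.2, -0.2], [-0.1, 0.4], [0.0, -0.7], [-0.2, -0.3]]
rail [ 5.9436e+02 -1.1482e+01  0.0000e+00 -7.9000e-02] lamp [ 5.8663e+02 -1.0901e+02  8.5000e+01 -8.0000e-02] tray [ 5.8743e+02 -1.1246e+02  0.0000e+00 -8.0000e-02] cams [ 0.22 -0.76 -1.01  0.34 -0.12  0.01 -0.22  0.76  2.43  0.27  0.27 -0.27]
lamp-tray along rail 3.3826069012036157 +- 0.8261710130028563 cost 66.34707479556795
```

The fit puts the lamp 3.4 ± 0.8 mm to the +y side of the mark line. The robot reading (lamp at y ≈ -108.7) agrees with the fitted -109.0. I'll nudge it 3.5 mm more.

Request:
carry_out --pt "-0.4 0 -50 8 0 0 0" --pt "-0.4 0 -100 16 0 0 0" --pt "-0.4 0 -160 26 0 0 0" --pt "-0.4 0 -215 36 0 0 0" --pt "-0.4 0 -250 40 0 0 0"

```text
time_s: 21.98
eef_pos: [585.2, -111.6, 360.0]
ee_rot: [0.706, 0.029, 0.707, -0.029]
force: [0.5, 1.0, 0.3]
grip_width: 0.701
```

```bash
python3 -c "
from h import *
rel([585.3,-109.5,250.3],85.4)"
```

```text
t 21.975 pos [ 585.2 -111.6  360. ] F [0.5 1.  0.3] w 0.701 j [-0.38  0.44  1.   -0.    1.71 -1.87] tool axes [[-0.0, 0.082, 0.997], [-0.0, 0.997, -0.082], [-1.0, -0.0, -0.0]]
shift [ 1.097e+02  2.100e+00 -1.000e-01] turn [-0.1  -0.02  0.  ]
```

Request:
carry_out --pt "-0.4 25 0 0 0 0 0" --pt "-0.4 55 0 0 0 0 0" --pt "-0.4 85 0 0 0 0 0" --pt "-0.4 102 0 0 0 0 0" --pt "-0.4 110 0 0 0 0 0"

```text
time_s: 22.6
eef_pos: [585.1, -109.0, 249.5]
ee_rot: [0.706, 0.029, 0.707, -0.028]
force: [-0.4, 0.1, -0.7]
grip_width: 0.701
```

Request:
carry_out --pt "-0.2 0 0 0 0 0 0" --pt "0 0 0 0 0 0 0" --pt "0.1 0 0 0 0 0 0" --pt "0.2 0 0 0 0 0 0" --pt "0.2 0 0 0 0 0 0"

```text
time_s: 23.22
eef_pos: [585.4, -109.1, 250.4]
ee_rot: [0.707, 0.028, 0.706, -0.028]
force: [0.8, -0.8, 1.3]
grip_width: 0.397
```

Request:
carry_out --pt "0.2 0 -1 0 0 0 0" --pt "0.2 0 -2 0 0 0 0" --pt "0.2 0 -3.5 0 0 0 0" --pt "0.2 0 -4.7 0 0 0 0" --pt "0.2 0 -5.4 0 0 0 0"

```text
time_s: 23.85
eef_pos: [585.0, -114.2, 250.3]
ee_rot: [0.707, 0.028, 0.707, -0.028]
force: [0.9, 3.5, 0.6]
grip_width: 0.397
```

Now I'll back off, open, withdraw and check with image code. The picture budget is spent, so I'll match patches against the previous stills.

Request:
carry_out --pt "0.2 0 2 0 0 0 0" --pt "0 0 2 0 0 0 0" --pt "-0.2 0 2 0 0 0 0" --pt "-0.4 0 2 0 0 0 0" --pt "-0.4 0 2 0 0 0 0"

```text
time_s: 24.48
eef_pos: [585.1, -112.5, 250.3]
ee_rot: [0.707, 0.028, 0.707, -0.028]
force: [-0.8, -0.8, -0.8]
grip_width: 0.699
```

Request:
carry_out --pt "-0.4 -15 0 0 0 0 0" --pt "-0.4 -40 0 0 0 0 0" --pt "-0.4 -65 0 0 0 0 0" --pt "-0.4 -90 0 0 0 0 0" --pt "-0.4 -110 0 0 0 0 0"

```text
time_s: 25.1
eef_pos: [585.0, -112.4, 362.6]
ee_rot: [0.707, 0.028, 0.706, -0.029]
force: [1.1, -0.3, 0.7]
grip_width: 0.699
```

Request:
carry_out --pt "-0.4 0 50 0 0 0 0" --pt "-0.4 0 100 -10 0 0 0" --pt "-0.4 0 150 -20 0 0 0" --pt "-0.4 0 200 -30 0 0 0" --pt "-0.4 0 250 -40 0 0 0"

```text
time_s: 25.72
eef_pos: [564.8, 141.5, 361.6]
ee_rot: [0.707, 0.028, 0.706, -0.028]
force: [1.3, -0.2, -0.2]
grip_width: 0.698
```

```bash
python3 still.py; python3 - <<'E'
from h import *
new={n:viewer.capture(n)[:,:,::-1].copy() for n in("scene","top")}
for n in new: cv2.imwrite(f"pics/{n}8.png",new[n])
def orange(im,box):
    x0,y0,x1,y1=box;h=cv2.cvtColor(im[y0:y1,x0:x1],cv2.COLOR_BGR2HSV).astype(int)
    m=(h[...,0]>8)&(h[...,0]<19)&(h[...,1]>190)&(h[...,2]>120);ys,xs=np.nonzero(m);return np.round([xs.mean()+x0,ys.mean()+y0,m.sum()],2)
for n,old,b in(("scene","s7",(270,210,345,265)),("top","t7",(330,170,380,205))):
    print(n,orange(cv2.imread(f"pics/{old}.png"),b),orange(new[n],b))
L=[586.6,-109.,228];d=np.array([.08,.997,0])
for n in new: print(n,"px per mm along rail",(proj(n,np.array(L)+d)-proj(n,L)).round(3))
for n,k in(("scene","scene0"),("top","top0")): # neighbours unmoved?
    o=cv2.imread(f"pics/{k}.png").astype(int);D=abs(o-new[n]).max(2)>40
    for nm,p in(("beaker",(470,-240)),("flask",(560,-330))):
        u=proj(n,[*p,40])[0].astype(int);print(n,nm,u,D[u[1]-25:u[1]+25,u[0]-25:u[0]+25].sum())
rel([585,-110,250],85.4)
E
```

```text
25.925 7
26.075 226
26.225 7
26.375 4
scene [303.45 242.37 316.  ] [302.56 243.33 340.  ]
top [353.42 189.25 207.  ] [354.97 189.23 201.  ]
scene px per mm along rail [[ 0.447 -0.14 ]]
top px per mm along rail [[-0.448 -0.025]]
scene beaker [236 284] 0
scene flask [213 327] 0
top beaker [400 245] 0
top flask [433 210] 0
t 26.475 pos [565.3 139.7 360.3] F [-0.5 -1.2  0.1] w 0.703 j [ 0.04  0.4   1.05 -0.    1.69 -1.45] tool axes [[-0.0, 0.08, 0.997], [-0.0, 0.997, -0.08], [-1.0, -0.0, -0.0]]
shift [ 110.3 -247.3   39.8] turn [-0.02 -0.    0.  ]
```

```bash
python3 still.py; python3 -c "
from rig import order; print(order.finish_job())"
```

```text
26.675 0
26.825 0
26.975 0
27.125 0
the job is handed in; nothing more can be done
None
```

The lamp is hanging on the rail between the tray's two yellow marks, and I handed the job in at about 27 s of the 64 s allowed.

- **Hanging:** I lifted the smaller orange lamp by its tab, turned it to the rail's angle and hooked it on the green section. I let go, and it hung still there.
- **Sliding:** I put the open jaws loosely around the tab and pushed the lamp along the rail without gripping or lifting it. It needed about 4.5 N. After the first slide it was 3.4 ± 0.8 mm to the +y side of the marks, so I made one more nudge.
- **Last checks:** The nudge measured 3.5 mm in the top view and 3.4 mm from the arm's own readings, so the lamp should be centred to about 1 mm. The lamp showed no movement in the last four frames, and the gripper was well clear of it. Patches around the beaker and bottle matched the first pictures.

**Checks that disagreed or were not done:**
- **Scene view of the nudge:** It suggested only about 2 mm sideways, with poor colour separation; I trusted the top view and the arm.
- **Height fits:** My first fits read the lamp and rail about 4–5 mm low, and the tray 9–13 mm low. The joint fit for the centring used the heights in your text and still left misfits of up to 2.7 pixels.
- **Jar:** I saw it standing partway through but did not check it again at the end.
- **Pictures:** All 12 were used before the last nudge, so I checked the final position with image code only.

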